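# Discard the round test specimen down the chute

### The arm

A 7-joint arm with a two-finger parallel gripper is mounted at the origin on the work surface. World frame = base frame: x ahead of the robot, y to its left, z up, the work surface at z = 0. Lengths are in m, angles in rad, forces in N, time in s.
With the tool pointing down it reaches from about 0.425 to 0.95 m from the base axis. Payload 4.7 kg.
Tool frame: the origin (TCP) lies between the finger pads; the fingertips stand 25 mm ahead of it and the grasp point (between the pads) lies 6 mm ahead of it; z points along the fingers, y is the line along which they close (so a half turn about z gives the same grasp; the last joint's range is limited). The gripper opens to 85 mm and grips with 20 to 120 N. Pads are 22 mm wide; open, the fingers measure 114 mm over their backs; the gripper's body (76 mm by 85 mm) begins 54 mm behind the grasp point. The pads swing forward as they close: fully open they stand 13 mm farther back than shut.
Start: joints at [-1.233, 0.469, -0.049, 1.532, 0.024, 1.141, -0.082], TCP at [0.242, 0.63, 0.256] pointing down, gripper open.
Joint ranges: [-2.59, 2.59], [-0.33, 1.99], [-1.39, 1.29], [0.1, 2.45], [-1.04, 4.18], [0.21, 1.99], [-2.66, 2.66]. Speed limits (rad/s): [2.57, 2.57, 3.14, 3.14, 3.14, 3.14, 3.14].

### API

Orientations are given as a unit quaternion [x, y, z, w].
In Python, from workcell import get_state, get_image, close_job gives the robot as it stands.
- The arm moves only by the tool arm_command, never from a script. Its argument "steps" is a list of rows, each a list of 3 entries, a list of its own where there are three numbers: the finger opening in mm, from 0 to 85.4, then the shift along the tool's x, y, z in mm, then the turn about the tool's z in rad. A call has 1 to 12 rows; each row shifts and turns the commanded pose from where the row before left it, along the tool's axes as they then stand; what a row does not reach is not made up. A row lasts 1/8 s, in which the tool goes at most 62.5 mm and 10.7 degrees, less where a joint would pass 70% of its speed; a pose out of reach is approached as far as the arm can. A call is refused whole if a number of a shift passes 62.5 or a number of a turn 0.188, either way. A call with a gripper value outside its range is refused whole. The fingers move at their own pace and stop on an object; "newtons" is the grip in N (left out, the last holds). Time passes only in rows, so rows that do not move let the fingers close. It gives the time, the measured TCP pose, the force, the opening and the grip force at its end, in the units of the state.
- get_state(): the state, without advancing time (a new reading comes with each control period).
- get_image(name): name is "side" or "top" or "wrist"; returns a dict with "img" (420x560x3 uint8, red, green, blue), "range_z" (420x560 float32, m along the optical axis (not along the pixel's ray), 0 where there is no reading), "vertical_fov" (degrees; the focal length in pixels is half the picture's height over the tangent of half this angle, whatever the lens; pixels are square), "cx", "cy" (the principal point, pixels), "cam_to_world" (4x4, takes a point from camera to world coordinates). Camera axes: x right, y up, looking along -z (the intrinsics and any distortion apply to the point x, -y, -z); pixel columns grow to the right and rows downward; lengths in m; the calibration is good to about 2 mm. A picture is of the moment at which its call begins.
- close_job(): hands the job in; it is judged then, once.
The state is a dict: "clock": time; "joint_positions": joint angles; "dq": joint speeds; "joint_torque": joint torques, N m; "tool_pos": TCP position; "tcp_rot": TCP orientation; "contact_force": force on the tool from outside, world axes, zero at the start; "ft_torque": the same for the moment, N m; "opening": finger opening in m; "gripper_force": force on a finger pad.
Only numpy, scipy, OpenCV 4.12 (cv2) and the standard library are available. Lean on these libraries where they do the work, as an engineer would, in place of code of your own. Each camera call takes 0.05 s, during which the arm holds its last target. There are 200 camera calls.

### The job

Discard the round steel specimen: slide it along its lane and off the front edge of the ledge, so that it drops down the chute and comes to rest in the catch tray. It lies too close to the back stop to get a finger behind it, so first drag it up out of its seat with light pressure on its finely ground top (no more than about 2 kg), never lifting it out of the lane. Leave the square and hexagonal specimens and everything around the station where they are.

Things in the scene. Friction and masses are not known exactly. Their poses are not given: they have to be found in the camera images.
- disc_center (a point): Centre (half-way up) of the round steel specimen, a disc 44 mm across, 14 mm thick, 0.13 to 0.22 kg, flat in the seat of one of the three lanes (which varies), under 5 mm in front of the back stop. Its finely ground, grippy top face is 7 mm above this point; over 24 N spoils it. Its smooth underside slides easily: a shut gripper's fingertips pressing on its top with 4 to 12 N drag it along. z up.
- square_center (a point): Centre of the square steel specimen, 42 x 42 x 14 mm, in another lane. Leave it alone.
- hexagon_center (a point): Centre of the hexagonal steel specimen, 45 mm across corners, 14 mm thick, in the remaining lane. Leave it alone.
- ledge_edge (a point): Middle of the front edge of the discard station's fixed dark steel ledge (105 mm above the bench), at the level of the front part of the lanes. x points along the lanes from back stop to chute, roughly away from the robot; y left, z up. Beyond the edge the chute, 190 mm wide, falls at 52 degrees; its cheeks stay 20 mm lower than the edge.
- back_stop (a point): Foot of the back stop's face, 150 mm behind ledge_edge and 4 mm lower, same axes. Three lanes 50 mm wide (centre lines y = -60.5, 0, 60.5 mm), open above and to the chute: a level seat 53 mm long, a ramp rising 4 mm over 22 mm, then 75 mm level to the edge. Dividers (7 mm), outer walls (16 mm) and back stop (15 mm thick) end 11 mm above the seat, 3 mm below the specimens' tops.
- catch_tray (a point): Centre of the inner floor of the open catch tray at the foot of the chute, 120 mm beyond the edge and 101 mm below it; axes as ledge_edge. The tray is 190 mm wide and reaches 57 mm forward to its far wall (45 mm high) and about 55 mm back to the foot of the chute.
- beaker: Small glass beaker, 60 mm across, 70 mm tall, on the bench to the left of the tray; origin under its centre.
- weight: Brass weight, 28 mm across, 35 mm tall, on the bench to the right of the station; origin under its centre.
- jar_a: White reagent jar with green cap, 60 mm across, 110 mm tall, on the left; origin under its centre.
- jar_b: White reagent jar with green cap, 68 mm across, 130 mm tall, on the right; origin under its centre.
- spatula: Steel lab spatula, 185 mm long, 8 mm thick, lying on the bench on the right; origin under its middle.
- logbook: Blue logbook, 150 x 210 x 18 mm, lying on the bench on the left; origin under its centre.
Mind the look-alikes: they are no part of the job. What is shaped like the part that bears disc_center but blue or pink is not meant.

How it is judged:
On the way, in this order (a step that is already met when the one before it is completed fails the run):
1. the disc has been dragged up out of its seat onto the level part of the ledge, still in its lane (x of disc_center in the frame of ledge_edge between -0.062 and -0.005 m and z of disc_center in the frame of ledge_edge between 0.004 and 0.012 m and angle between disc_center's own z axis and vertical below 0.15 rad), for 0.1 s.
2. the disc has gone over the edge into the chute (x of disc_center in the frame of ledge_edge above 0.005 m and z of disc_center in the frame of ledge_edge below -0.02 m), for 0.1 s.
At the end, for the whole second after the job is handed in: The disc lies at rest inside the catch tray (centre less than 40 mm above its floor, flat or leaning); the square and hexagon have moved less than 6 mm and every other thing listed less than 15 mm (x of disc_center in the frame of catch_tray between -0.07 and 0.058 m and y of disc_center in the frame of catch_tray between -0.095 and 0.095 m and z of disc_center in the frame of catch_tray below 0.04 m and linear speed of disc below 0.03 m/s and angular speed of disc below 0.3 rad/s and distance of each of square_center, hexagon_center from where it was at the start of the episode below 0.006 m and distance of each of beaker, weight, jar_a, jar_b, spatula, logbook from where it was at the start of the episode below 0.015 m); the robot touches nothing.
It fails at once if the fingers push on the disc with more than 24 N (contact force between the fingers and disc above 24 N).
It fails at once if the disc is lifted more than 12 mm off the lane floor (z of disc_center in the frame of ledge_edge above 0.019 m).
It fails at once if the square or hexagonal specimen is moved by 6 mm (distance of any of square_center, hexagon_center from where it was at the start of the episode above 0.006 m).
It fails at once if a bystander is moved by 15 mm (distance of any of beaker, weight, jar_a, jar_b, spatula, logbook from where it was at the start of the episode above 0.015 m).
It also fails if it takes over 61 s, if anything falls off the work surface, if the arm or the gripper's body presses on something with over 40 N, if the wrist force passes 120 N, or if a joint passes its speed limit or range.

## Working session

There is one attempt and no reset: what is moved stays moved. The work goes in short steps, Python scripts to look and compute and a tool call to move; the robot and the scene stay as the last step left them, time stands still between calls to the robot, and variables do not carry over. Pictures are saved under pics/ and viewed, at most 12 in all, crops included, and the job is handed in when it is done.

Besides the shell and the picture viewer there is one more tool, called after "Emit:" as name(argument=value, ...), one argument or row to a line, values as JSON. arm_command: Moves the arm, as the interface text tells. Its arguments: {"type":"object","properties":{"steps":{"type":"array"},"newtons":{"type":"number"}},"required":["steps"]}

```bash
mkdir -p pics; cat > h.py <<'E'
import numpy as np,cv2
from workcell import *
def world(d,u,v,plane=None):
    H,W=d["img"].shape[:2]; f=H/2/np.tan(np.radians(d["vertical_fov"])/2)
    M=np.array(d["cam_to_world"]); r=M[:3,:3]@np.array([(u-d["cx"])/f,-(v-d["cy"])/f,-1.])
    if plane is None: return M[:3,3]+r*d["range_z"][int(round(v)),int(round(u))]
    return M[:3,3]+r*(plane-M[2,3])/r[2]
E
python3 - <<'E'
from h import *
import pickle
for n in("top","side"):
    d=get_image(n); pickle.dump(d,open(n+".pkl","wb")); cv2.imwrite(f"pics/{n}1.png",d["img"][...,::-1]); print({k:v for k,v in d.items() if k not in("img","range_z")})
print(get_state())
E
```

```text
{'vertical_fov': 53.617547089284656, 'cx': 275.36628065397605, 'cy': 207.5586638163299, 'cam_to_world': array([[-0.0071136 ,  0.99639472, -0.08453967,  0.44324627],
       [-0.99969041, -0.00910187, -0.02315666, -0.01649428],
       [-0.02384264,  0.08434877,  0.996151  ,  1.22206424],
       [ 0.        ,  0.        ,  0.        ,  1.        ]])}
{'vertical_fov': 55.07215254665836, 'cx': 277.89745998790545, 'cy': 213.47015609928332, 'cam_to_world': array([[ 0.74544798,  0.42322557, -0.51496352, -0.07590607],
       [-0.66641997,  0.45716081, -0.58897234, -0.72685811],
       [-0.01384702,  0.78223021,  0.62283557,  0.83738091],
       [ 0.        ,  0.        ,  0.        ,  1.        ]])}
{'clock': 0.1, 'joint_positions': array([-1.23292097,  0.46937119, -0.04859066,  1.53355398,  0.0240959 ,
        1.14099596, -0.0823296 ]), 'dq': array([-0.00058818, -0.00123555,  0.00013561, -0.00279964,  0.0007033 ,
       -0.00100054, -0.00040595]), 'joint_torque': array([ 1.09245022e-03, -5.11515963e+01, -4.65137756e-02, -2.38392037e+01,
        1.08499144e-02,  4.37787457e-03,  8.02460391e-06]), 'tool_pos': array([0.24187771, 0.62967102, 0.25536796]), 'tcp_rot': array([ 1.82364647e-01,  9.83230581e-01, -8.61769577e-04, -1.30336031e-04]), 'contact_force': array([ 0.58928091, -0.10446923,  0.31784206]), 'ft_torque': array([-0.03268868,  0.04840294,  0.00386108]), 'gripper_force': 0.0, 'opening': 0.08522135169299953}
```

View pics/top1.png

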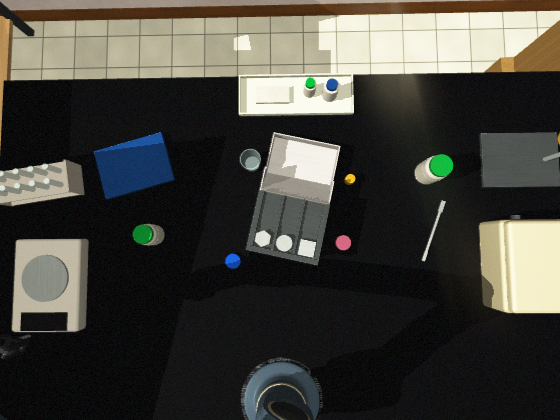

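View pics/side1.png

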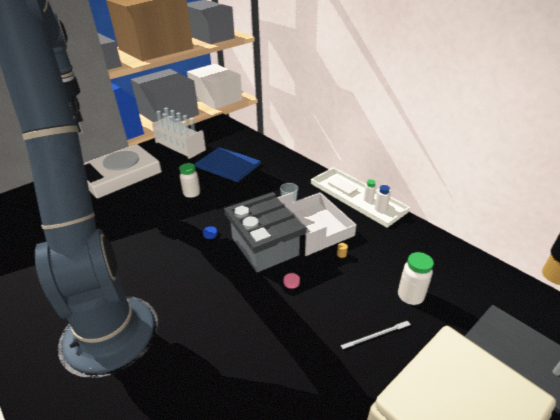

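The top view shows the station in the middle of the bench: hexagon at about (262,238), disc (284,243) in the centre lane, square (307,248). The tray lies ahead at (305,165). The blue and pink discs on the bench are decoys.

```bash
python3 - <<'E'
from h import *
import pickle
d=pickle.load(open("top.pkl","rb")); im=d["img"]
m=np.zeros(im.shape[:2],np.uint8); m[225:262,250:322]=(im[225:262,250:322].min(2)>150)*255
n,l,s,c=cv2.connectedComponentsWithStats(m)
for i in range(1,n):
    if s[i,4]>40: print(s[i],c[i],world(d,*c[i],plane=.115), world(d,*c[i]))
# station plane points by depth z in 0.095..0.12
v,u=np.mgrid[120:275,235:350]
P=np.array([world(d,a,b) for a,b in zip(u.ravel(),v.ravel())])
k=(P[:,2]>.096)&(P[:,2]<.125)
mm=np.zeros(im.shape[:2],np.uint8); mm[v.ravel()[k],u.ravel()[k]]=255
cn=max(cv2.findContours(mm,0,2)[0],key=cv2.contourArea)
Q=np.array([world(d,*p[0],plane=.112)[:2] for p in cn]).astype(np.float32)
r=cv2.minAreaRect(Q); print(r); print(cv2.boxPoints(r)); print(np.median(P[k],0))
x=cv2.resize(im[120:275,235:350],None,fx=5,fy=5,interpolation=2)[:, :]
cv2.imwrite("pics/crop.png",cv2.resize(im[185:275,235:350],None,fx=6,fy=6,interpolation=cv2.INTER_CUBIC)[...,::-1])
E
```

```text
[255 231  16  16 184] [262.13586957 238.0923913 ] [0.45602022 0.04501856 0.115     ] [0.45598175 0.04483334 0.11833352]
[276 235  16  16 206] [283.66990291 242.64563107] [ 0.44354541 -0.0121376   0.115     ] [ 0.44354519 -0.01214092  0.11584331]
[298 239  18  19 247] [306.46558704 247.94331984] [ 0.42913912 -0.07235819  0.115     ] [ 0.42913127 -0.07238926  0.11438438]
((0.4861677289009094, -0.023145392537117004), (0.19588594138622284, 0.16635267436504364), 77.37226104736328)
[[ 0.38359147 -0.10053557]
 [ 0.54592025 -0.13690288]
 [ 0.588744    0.05424479]
 [ 0.4264152   0.0906121 ]]
[ 0.48491854 -0.02352683  0.10804609]
```

View pics/crop.png

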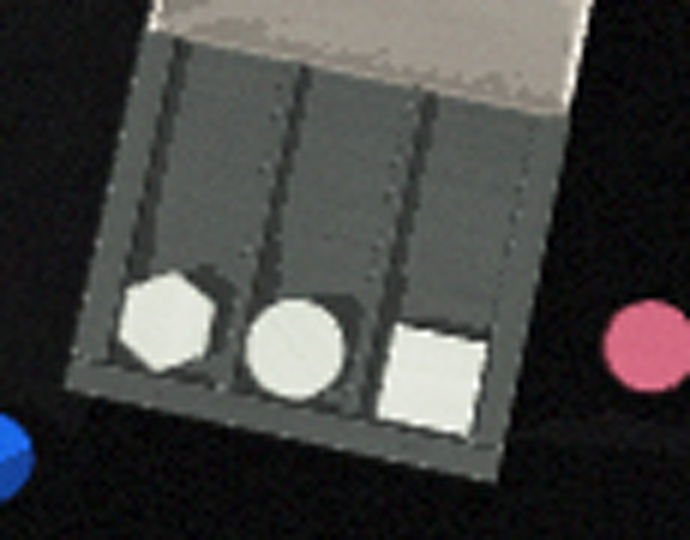

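The crop confirms the disc at (295,348) in the centre lane. The lane yaw is about -12.6°, and the disc is about (0.4435, -0.012) with its top at z≈0.115, which fits the given sizes. Next I turn the tool to line up with the lane and approach with the gripper shut.

Emit:
arm_command(
  steps=[
    [0,[0,0,0],-0.147],
    [0,[-50,-35,0],0],
    [0,[-50,-35,0],0],
    [0,[-50,-35,0],0],
    [0,[-50,-35,0],0],
    [0,[-50,-35,0],0],
    [0,[-40,-45,0],0],
    [0,[-20,-55,0],0],
    [0,[-10,-55,0],0],
    [0,[0,-55,0],0],
    [0,[0,-55,0],0],
    [0,[0,-55,0],0],
  ],
  newtons=40,
)

```text
clock: 1.6
tool_pos: [0.4456, 0.0754, 0.2561]
tcp_rot: [0.11, 0.994, -0.0, -0.0]
contact_force: [0.9, 0.3, 0.5]
opening: 0.0001
gripper_force: 0.0
```

Emit:
arm_command(
  steps=[
    [0,[-10,-45,0],0],
    [0,[-7,-40,0],0],
    [0,[0,0,40],0],
    [0,[0,0,40],0],
    [0,[0,0,0],0],
    [0,[0,0,0],0],
    [0,[0,0,0],0],
  ],
)

```text
clock: 2.48
tool_pos: [0.4456, -0.0092, 0.1778]
tcp_rot: [0.11, 0.994, 0.0, 0.002]
contact_force: [-0.3, -0.0, -0.1]
opening: -0.0002
gripper_force: 0.0
```

```bash
python3 - <<'E'
from h import *
s=get_state(); p=s["tool_pos"]; print(p,s["contact_force"],s["tcp_rot"])
t=np.radians(-12.63); f=np.array([np.cos(t),np.sin(t)]); l=np.array([-f[1],f[0]])
e=np.array([.4435,-.0121])-p[:2]; print("fwd,left to go mm",e@f*1000,e@l*1000)
for n in("side","wrist"):
    d=get_image(n); im=d["img"][...,::-1]
    if n=="side": im=cv2.resize(im[170:280,190:370],None,fx=4,fy=4,interpolation=2)
    cv2.imwrite(f"pics/{n}2.png",im)
E
```

```text
[ 0.44562009 -0.0092003   0.17779065] [-0.27442587 -0.0261673  -0.07439762] [1.09524215e-01 9.93982838e-01 4.47747682e-04 1.53727570e-03]
fwd,left to go mm -1.4347569585885371 -3.2931022114631148
```

View pics/wrist2.png

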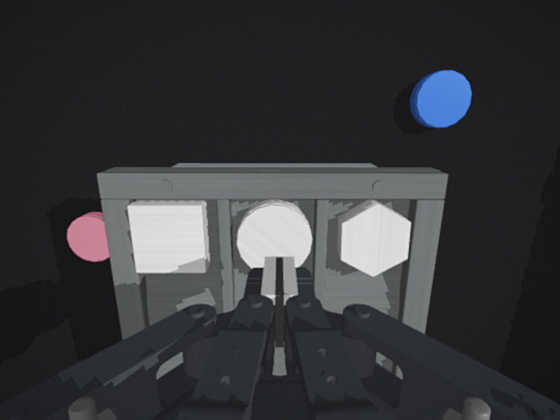

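View pics/side2.png

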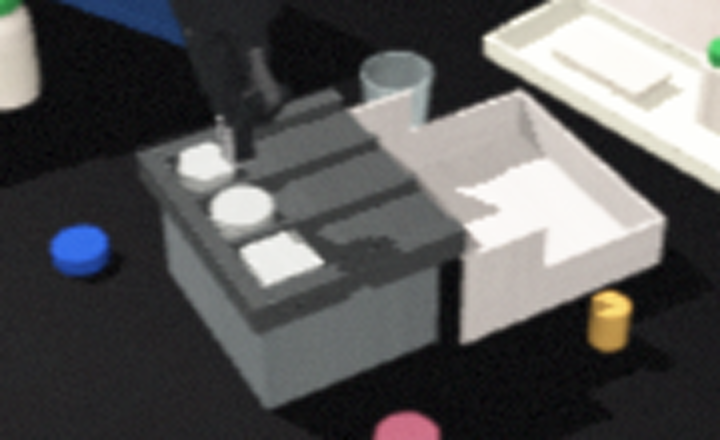

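The wrist view shows the closed fingers over the middle lane, with the disc at (275,236) and the tool yaw parallel to the lane. Descending now, then feeling for contact.

Emit:
arm_command(
  steps=[
    [0,[0,-3,15],0],
    [0,[0,0,15],0],
    [0,[0,0,0],0],
    [0,[0,0,0],0],
    [0,[0,0,2],0],
    [0,[0,0,0],0],
  ],
)

```text
clock: 3.32
tool_pos: [0.444, -0.0123, 0.1446]
tcp_rot: [0.11, 0.994, 0.0, 0.0]
contact_force: [0.2, 0.1, -0.3]
opening: 0.0002
gripper_force: 0.0
```

```bash
python3 -c "
from workcell import *
s=get_state();print(s['tool_pos'],s['contact_force'])"
```

```text
[ 0.44397039 -0.01227484  0.14455308] [ 0.23807321  0.1490542  -0.32361829]
```

Emit:
arm_command(
  steps=[
    [0,[0,0,1],0],
    [0,[0,0,1],0],
    [0,[0,0,0],0],
  ],
)

```text
clock: 3.7
tool_pos: [0.4438, -0.0123, 0.1422]
tcp_rot: [0.11, 0.994, 0.0, -0.0]
contact_force: [0.1, -0.2, -0.7]
opening: 0.0001
gripper_force: 0.0
```

Emit:
arm_command(
  steps=[
    [0,[0,0,1],0],
    [0,[0,0,0],0],
  ],
)

```text
clock: 3.95
tool_pos: [0.4437, -0.0123, 0.1412]
tcp_rot: [0.11, 0.994, 0.0, -0.0]
contact_force: [0.3, -0.2, -0.3]
opening: -0.0001
gripper_force: 0.0
```

Emit:
arm_command(
  steps=[
    [0,[0,0,0.5],0],
    [0,[0,0,0],0],
  ],
)

```text
clock: 4.2
tool_pos: [0.4438, -0.0123, 0.1407]
tcp_rot: [0.11, 0.994, 0.0, -0.0]
contact_force: [0.9, -0.8, 0.2]
opening: 0.0001
gripper_force: 0.0
```

Emit:
arm_command(
  steps=[
    [0,[0,0,0.5],0],
    [0,[0,0,0],0],
  ],
)

```text
clock: 4.45
tool_pos: [0.4438, -0.0123, 0.1403]
tcp_rot: [0.11, 0.994, 0.0, -0.0]
contact_force: [-0.1, 0.3, 0.8]
opening: 0.0001
gripper_force: 0.0
```

Emit:
arm_command(
  steps=[
    [0,[0,0,0.5],0],
    [0,[0,0,0],0],
  ],
)

```text
clock: 4.7
tool_pos: [0.4439, -0.0123, 0.1401]
tcp_rot: [0.11, 0.994, 0.0, -0.0]
contact_force: [-1.7, 0.7, 4.5]
opening: -0.0001
gripper_force: 2.3
```

Emit:
arm_command(
  steps=[
    [0,[0,0,0.4],0],
    [0,[0,0,0],0],
  ],
)

```text
clock: 4.95
tool_pos: [0.4439, -0.0123, 0.14]
tcp_rot: [0.11, 0.994, 0.0, -0.0]
contact_force: [-3.1, 0.4, 8.5]
opening: 0.0
gripper_force: 4.4
```

Contact is at z≈0.140 with about 10 N/mm of stiffness. Dragging forward in small steps and watching the force.

Emit:
arm_command(
  steps=[
    [0,[-1.5,0,0],0],
    [0,[-1.5,0,0],0],
    [0,[-1.5,0,0],0],
  ],
)

```text
clock: 5.32
tool_pos: [0.4469, -0.0129, 0.14]
tcp_rot: [0.11, 0.994, 0.0, -0.002]
contact_force: [-6.8, 1.0, 15.0]
opening: -0.0003
gripper_force: 6.8
```

Emit:
arm_command(
  steps=[
    [0,[-1.5,0,0],0],
    [0,[-1.5,0,0],0],
  ],
)

```text
clock: 5.58
tool_pos: [0.4498, -0.0135, 0.14]
tcp_rot: [0.11, 0.994, 0.0, -0.002]
contact_force: [-6.3, 1.7, 13.0]
opening: -0.0
gripper_force: 6.7
```

Emit:
arm_command(
  steps=[
    [0,[-1.5,0,-0.3],0],
    [0,[-1.5,0,-0.1],0],
    [0,[-1.5,0,-0.1],0],
  ],
)

```text
clock: 5.95
tool_pos: [0.4532, -0.0143, 0.1401]
tcp_rot: [0.11, 0.994, 0.0, -0.003]
contact_force: [-7.4, 2.1, 12.4]
opening: 0.0001
gripper_force: 6.4
```

```bash
cat > look.py <<'E'
from h import *
import sys
d=get_image("side"); im=cv2.resize(d["img"][190:250,220:310],None,fx=8,fy=8,interpolation=2)
cv2.imwrite("pics/"+sys.argv[1],im[...,::-1])
s=get_state();print(s['tool_pos'],s['contact_force'])
E
python3 look.py s3.png
```

```text
[ 0.45330979 -0.01430276  0.1400499 ] [-7.33017925  2.15571469 11.8814906 ]
```

View pics/s3.png

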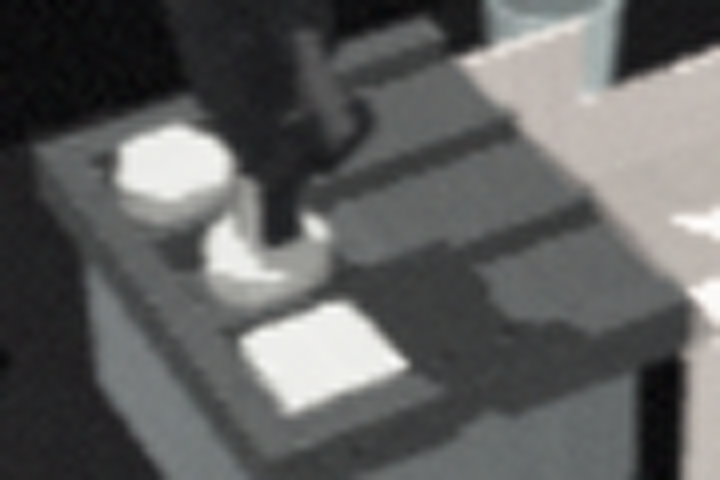

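The side crop shows the disc centre at (268,255), about 3 image pixels further forward, so it follows the fingers. Continuing up the ramp with a matching rise.

Emit:
arm_command(
  steps=[
    [0,[-2,0,-0.2],0],
    [0,[-2,0,-0.2],0],
  ],
)

```text
clock: 6.25
tool_pos: [0.4563, -0.015, 0.1403]
tcp_rot: [0.109, 0.994, 0.0, -0.004]
contact_force: [-9.8, 2.4, 14.1]
opening: -0.0004
gripper_force: 7.0
```

Emit:
arm_command(
  steps=[
    [0,[-2,0,-0.15],0],
    [0,[-2,0,-0.15],0],
  ],
)

```text
clock: 6.5
tool_pos: [0.4597, -0.0158, 0.1407]
tcp_rot: [0.109, 0.994, 0.0, -0.005]
contact_force: [-11.5, 3.2, 17.4]
opening: -0.0001
gripper_force: 8.5
```

Emit:
arm_command(
  steps=[
    [0,[-2,0,-0.15],0],
    [0,[-2,0,-0.15],0],
  ],
)

```text
clock: 6.75
tool_pos: [0.4631, -0.0166, 0.1411]
tcp_rot: [0.109, 0.994, 0.0, -0.005]
contact_force: [-13.4, 2.8, 18.8]
opening: -0.0001
gripper_force: 9.7
```

Emit:
arm_command(
  steps=[
    [0,[0,0,-0.6],0],
    [0,[0,0,-0.2],0],
    [0,[0,0,0],0],
  ],
)

```text
clock: 7.12
tool_pos: [0.4654, -0.017, 0.1416]
tcp_rot: [0.11, 0.994, 0.0, -0.002]
contact_force: [-5.9, 1.5, 7.7]
opening: 0.0003
gripper_force: 4.1
```

Emit:
arm_command(
  steps=[
    [0,[-2,0,-0.2],0],
    [0,[-2,0,-0.25],0],
  ],
)

```text
clock: 7.38
tool_pos: [0.4689, -0.0178, 0.1421]
tcp_rot: [0.11, 0.994, 0.0, -0.003]
contact_force: [-6.6, 1.5, 10.5]
opening: -0.0002
gripper_force: 4.9
```

Emit:
arm_command(
  steps=[
    [0,[-2,0,-0.25],0],
    [0,[-2,0,-0.25],0],
  ],
)

```text
clock: 7.62
tool_pos: [0.4735, -0.0188, 0.1427]
tcp_rot: [0.11, 0.994, 0.0, -0.002]
contact_force: [-5.0, 1.1, 7.1]
opening: 0.0004
gripper_force: 3.5
```

Emit:
arm_command(
  steps=[
    [0,[-2,0,-0.1],0],
    [0,[-2,0,-0.1],0],
  ],
)

```text
clock: 7.88
tool_pos: [0.4773, -0.0197, 0.1429]
tcp_rot: [0.11, 0.994, 0.0, -0.002]
contact_force: [-5.7, 1.0, 8.7]
opening: 0.0002
gripper_force: 5.0
```

Emit:
arm_command(
  steps=[
    [0,[-2,0,-0.1],0],
    [0,[-2,0,-0.1],0],
  ],
)

```text
clock: 8.12
tool_pos: [0.4807, -0.0204, 0.1435]
tcp_rot: [0.11, 0.994, 0.0, -0.003]
contact_force: [-9.3, 2.4, 17.0]
opening: -0.0002
gripper_force: 8.6
```

Emit:
arm_command(
  steps=[
    [0,[0,0,-0.5],0],
    [0,[-2,0,-0.25],0],
  ],
)

```text
clock: 8.38
tool_pos: [0.4839, -0.0211, 0.144]
tcp_rot: [0.11, 0.994, 0.0, -0.001]
contact_force: [-3.7, 0.4, 4.8]
opening: 0.0001
gripper_force: 2.6
```

Emit:
arm_command(
  steps=[
    [0,[-2,0,-0.2],0],
    [0,[-2,0,-0.2],0],
  ],
)

```text
clock: 8.62
tool_pos: [0.4886, -0.0223, 0.1441]
tcp_rot: [0.11, 0.994, 0.0, -0.0]
contact_force: [-0.6, 1.0, 2.2]
opening: 0.0001
gripper_force: 0.9
```

Emit:
arm_command(
  steps=[
    [0,[-2,0,-0.15],0],
    [0,[-2,0,-0.15],0],
  ],
)

```text
clock: 8.88
tool_pos: [0.493, -0.0233, 0.1443]
tcp_rot: [0.11, 0.994, -0.0, 0.0]
contact_force: [-0.4, 0.2, 0.2]
opening: 0.0
gripper_force: 0.1
```

Emit:
arm_command(
  steps=[
    [0,[0,0,0.6],0],
    [0,[0,0,0.3],0],
    [0,[0,0,0],0],
  ],
)

```text
clock: 9.25
tool_pos: [0.4934, -0.0234, 0.1441]
tcp_rot: [0.11, 0.994, 0.0, 0.001]
contact_force: [0.2, -0.9, 4.5]
opening: -0.0001
gripper_force: 2.1
```

```bash
python3 look.py s4.png
```

```text
[ 0.4934006  -0.0234385   0.14407603] [ 1.36865584 -1.25318656  4.22432474]
```

View pics/s4.png

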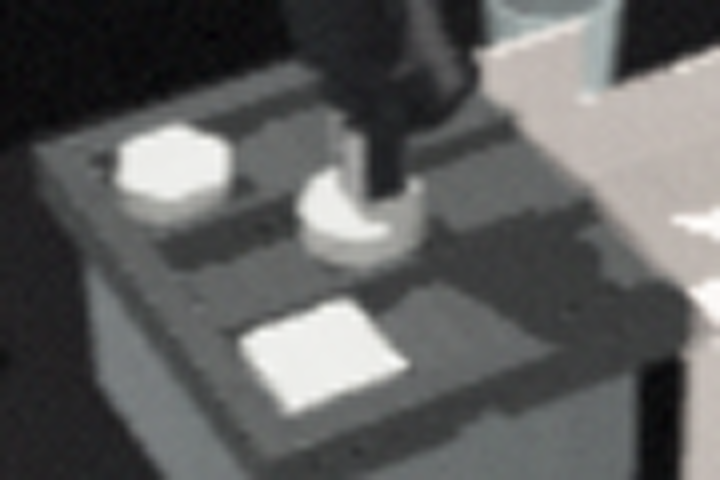

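The crop shows the disc at about (362,210), near the ramp top, with the fingers a little ahead of its centre. Pressing slightly more and dragging on the level.

Emit:
arm_command(
  steps=[
    [0,[0,0,0.4],0],
    [0,[-2,0,0],0],
    [0,[-2,0,0],0],
  ],
)

```text
clock: 9.68
tool_pos: [0.494, -0.0236, 0.144]
tcp_rot: [0.11, 0.994, 0.0, -0.003]
contact_force: [-10.4, 0.7, 21.4]
opening: -0.0
gripper_force: 10.5
```

Emit:
arm_command(
  steps=[
    [0,[-3,0,0],0],
    [0,[-3,0,0],0],
  ],
)

```text
clock: 9.93
tool_pos: [0.4999, -0.0246, 0.144]
tcp_rot: [0.11, 0.994, 0.001, -0.003]
contact_force: [-7.4, 2.1, 18.1]
opening: 0.0
gripper_force: 8.8
```

Emit:
arm_command(
  steps=[
    [0,[-3,0,0],0],
    [0,[-3,0,0],0],
  ],
)

```text
clock: 10.18
tool_pos: [0.5059, -0.0258, 0.144]
tcp_rot: [0.109, 0.994, 0.001, -0.003]
contact_force: [-8.3, 1.7, 16.9]
opening: -0.0001
gripper_force: 8.7
```

Emit:
arm_command(
  steps=[
    [0,[-2,0,-0.5],0],
    [0,[-3,0,0],0],
    [0,[-3,0,0],0],
  ],
)

```text
clock: 10.55
tool_pos: [0.514, -0.0277, 0.1441]
tcp_rot: [0.109, 0.994, 0.001, -0.003]
contact_force: [-5.9, 1.2, 11.7]
opening: 0.0002
gripper_force: 6.2
```

Emit:
arm_command(
  steps=[
    [0,[-3,0,0],0],
    [0,[-3,0,0],0],
    [0,[-3,0,0],0],
  ],
)

```text
clock: 10.92
tool_pos: [0.5228, -0.0296, 0.1441]
tcp_rot: [0.109, 0.994, 0.001, -0.003]
contact_force: [-5.2, 1.2, 11.6]
opening: -0.0003
gripper_force: 6.1
```

Emit:
arm_command(
  steps=[
    [0,[-3,0,0],0],
    [0,[-3,0,0],0],
    [0,[-3,0,0],0],
  ],
)

```text
clock: 11.3
tool_pos: [0.5316, -0.0316, 0.1441]
tcp_rot: [0.11, 0.994, 0.001, -0.003]
contact_force: [-5.7, 1.5, 11.4]
opening: 0.0001
gripper_force: 5.9
```

Emit:
arm_command(
  steps=[
    [0,[0,0,0],0],
    [0,[0,0,-1],0],
    [0,[0,0,-25],0],
    [0,[30,0,-25],0],
    [0,[30,0,0],0],
    [0,[0,0,0],0],
    [0,[0,0,0],0],
  ],
)

```text
clock: 12.18
tool_pos: [0.4753, -0.0192, 0.1944]
tcp_rot: [0.11, 0.994, 0.0, -0.0]
contact_force: [0.8, 0.6, 0.7]
opening: 0.0
gripper_force: 0.0
```

```bash
python3 - <<'E'
from h import *
d=get_image("top"); cv2.imwrite("pics/t5.png",cv2.resize(d["img"][125:275,230:350],None,fx=4,fy=4,interpolation=2)[...,::-1])
d=get_image("wrist");cv2.imwrite("pics/w5.png",d["img"][...,::-1])
M=np.array(d["cam_to_world"])
im=d["img"]; m=(im.min(2)>150).astype(np.uint8)*255
n,l,s,c=cv2.connectedComponentsWithStats(m)
for i in range(1,n):
    if s[i,4]>300: print(s[i],c[i],world(d,*c[i]),world(d,*c[i],plane=.119))
print(get_state()["tool_pos"],get_state()["contact_force"])
E
```

```text
[ 110  115  337   25 8330] [278.24021609 126.95618247] [ 0.41092811 -0.00533961  0.11331655] [ 0.41075391 -0.00528828  0.119     ]
[   76   141   150   177 14700] [164.45993197 212.61156463] [ 0.44556866 -0.08515043  0.11553914] [ 0.4448535  -0.08371827  0.119     ]
[  226   141    82   168 10108] [265.25029679 215.70251286] [ 0.46492096 -0.0262563   0.10204787] [ 0.4600853  -0.02442859  0.119     ]
[  317   141    96   173 11470] [358.81054926 224.80026155] [0.48461059 0.03322043 0.10227092] [0.47826859 0.03029888 0.119     ]
[ 398  141   46  189 4290] [419.7020979  229.53193473] [0.49246586 0.0689443  0.11218048] [0.48948577 0.0664799  0.119     ]
[272 347  15  30 377] [278.98143236 361.95490716] [ 0.66153365 -0.06078602  0.0047515 ] [ 0.56630895 -0.03955116  0.119     ]
[ 0.47566769 -0.0194373   0.19439884] [-0.36888234 -1.04327358  0.00314954]
```

View pics/w5.png

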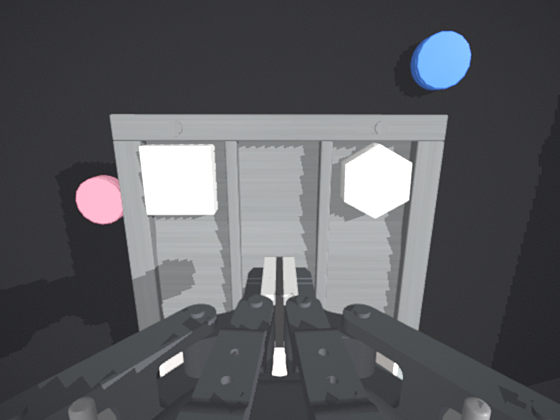

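The wrist view shows the middle lane clear behind the fingers and the square and hexagon still in their seats. The gripper hides the disc, so I check the side view.

```bash
python3 look.py s6.png; python3 - <<'E'
from h import *
d=get_image("side"); im=d["img"]
m=np.zeros(im.shape[:2],np.uint8); m[190:250,230:300]=(im[190:250,230:300].min(2)>190)*255
n,l,s,c=cv2.connectedComponentsWithStats(m)
for i in range(1,n):
    if s[i,4]>30: print(s[i],c[i],world(d,*c[i]),world(d,*c[i],plane=.119))
E
```

```text
[ 0.47564606 -0.01943794  0.19439059] [0.89140906 0.81772779 0.47931225]
[235 206  13   9  93] [241. 210.] [0.45371184 0.04225306 0.11429081] [0.45026266 0.03724415 0.119     ]
[270 206  14   9 106] [276.58490566 210.26415094] [ 0.52586141 -0.03308251  0.11819865] [ 0.52519089 -0.03385555  0.119     ]
[251 228  20  13 158] [259.66455696 233.86075949] [ 0.42784849 -0.0738797   0.11229789] [ 0.42319217 -0.07991533  0.119     ]
```

View pics/s6.png

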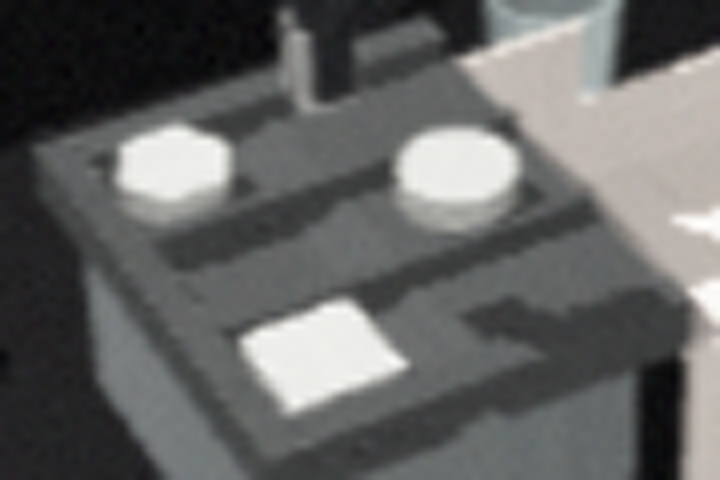

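The side crop shows the disc flat in its lane at (458,165), about 39 mm short of the edge, with the neighbours unmoved. Lowering the shut fingers behind it.

Emit:
arm_command(
  steps=[
    [0,[0,0,25],0],
    [0,[0,0,20],0],
    [0,[0,0,10],0],
    [0,[0,0,3],0],
    [0,[0,0,0],0],
    [0,[0,0,0],0],
  ],
)

```text
clock: 13.12
tool_pos: [0.4756, -0.0193, 0.1373]
tcp_rot: [0.11, 0.994, 0.0, 0.001]
contact_force: [-0.5, -0.5, 0.4]
opening: 0.0001
gripper_force: 0.0
```

Emit:
arm_command(
  steps=[
    [0,[-4,0,0],0],
    [0,[-4,0,0],0],
    [0,[-4,0,0],0],
    [0,[-4,0,0],0],
    [0,[-4,0,0],0],
    [0,[-4,0,0],0],
  ],
)

```text
clock: 13.88
tool_pos: [0.4984, -0.0245, 0.1366]
tcp_rot: [0.11, 0.994, 0.0, -0.0]
contact_force: [-1.1, -0.6, 0.9]
opening: 0.0002
gripper_force: 0.5
```

Emit:
arm_command(
  steps=[
    [0,[-4,0,0],0],
    [0,[-4,0,0],0],
    [0,[-4,0,0],0],
    [0,[-4,0,0],0],
    [0,[-4,0,0],0],
  ],
)

```text
clock: 14.5
tool_pos: [0.5183, -0.029, 0.1367]
tcp_rot: [0.11, 0.994, 0.0, -0.0]
contact_force: [-1.3, -0.5, 1.1]
opening: 0.0001
gripper_force: 0.3
```

Light contact, so the disc is being pushed. Continuing over the edge.

Emit:
arm_command(
  steps=[
    [0,[-4,0,0],0],
    [0,[-4,0,0],0],
    [0,[-4,0,0],0],
    [0,[-4,0,0],0],
    [0,[-4,0,0],0],
    [0,[-4,0,0],0],
  ],
)

```text
clock: 15.25
tool_pos: [0.542, -0.0342, 0.1367]
tcp_rot: [0.11, 0.994, 0.0, 0.0]
contact_force: [-0.2, -0.3, 0.5]
opening: -0.0003
gripper_force: 0.0
```

Emit:
arm_command(
  steps=[
    [0,[-3,0,0],0],
    [0,[-3,0,0],0],
    [0,[0,0,0],0],
    [0,[0,0,0],0],
  ],
)

```text
clock: 15.75
tool_pos: [0.5472, -0.0354, 0.1366]
tcp_rot: [0.11, 0.994, 0.0, -0.0]
contact_force: [-0.9, -1.1, -0.9]
opening: 0.0003
gripper_force: 0.0
```

```bash
python3 - <<'E'
from h import *
d=get_image("side"); im=cv2.resize(d["img"][170:280,190:370],None,fx=4,fy=4,interpolation=2)
cv2.imwrite("pics/s7.png",im[...,::-1]); print(get_state()["contact_force"])
E
```

```text
[0.19354697 0.04016874 0.06422949]
```

View pics/s7.png

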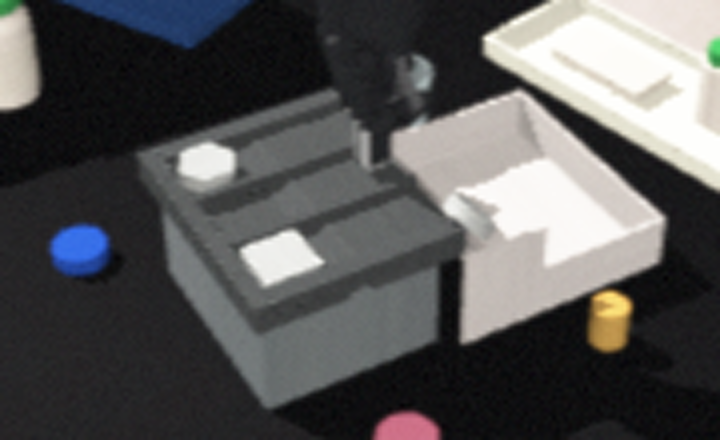

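The disc, at about (470,217), has gone over and is in or at the foot of the chute. Raising the arm clear and measuring where the disc rests.

Emit:
arm_command(
  steps=[
    [0,[10,0,-20],0],
    [0,[10,0,-40],0],
    [0,[20,0,-40],0],
    [0,[20,0,-30],0],
    [0,[30,0,0],0],
    [0,[30,0,0],0],
    [0,[0,0,0],0],
    [0,[0,0,0],0],
    [0,[0,0,0],0],
    [0,[0,0,0],0],
  ],
)

```text
clock: 17.05
tool_pos: [0.4307, -0.0094, 0.2665]
tcp_rot: [0.11, 0.994, -0.0, -0.0]
contact_force: [0.4, 0.1, -0.3]
opening: -0.0
gripper_force: 0.0
```

```bash
python3 - <<'E'
from h import *
for n in("side","top"):
    d=get_image(n); c=(190,170,140) if n=="side" else (255,120,100)
    if n=="side":
        a=cv2.resize(d["img"][205:255,275:335],None,fx=6,fy=6,interpolation=2)
        for u,v in((304,222),(307,224),(311,226)): print(u,v,world(d,u,v),d["img"][v,u])
    else: b=cv2.resize(d["img"][128:208,258:343],None,fx=5,fy=5,interpolation=2)
c=np.zeros((max(a.shape[0],b.shape[0]),a.shape[1]+b.shape[1],3),np.uint8); c[:a.shape[0],:a.shape[1]]=a; c[:b.shape[0],a.shape[1]:]=b
cv2.imwrite("pics/f8.png",c[...,::-1]); print(c.shape,get_state()["tool_pos"],get_state()["contact_force"])
E
```

```text
304 222 [ 0.61756704 -0.05616141  0.03633088] [233 234 230]
307 224 [ 0.61746039 -0.06940553  0.03645254] [192 192 188]
311 226 [ 0.62937257 -0.07553986  0.02532562] [156 157 152]
(400, 785, 3) [ 0.43043704 -0.00935806  0.26649415] [-0.21505908  0.43281705 -0.39343829]
```

View pics/f8.png

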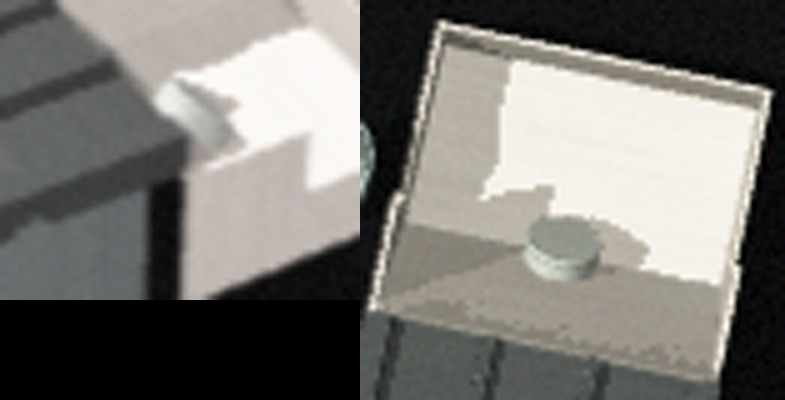

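The disc leans at the foot of the chute, at (200,112) in the left crop and (562,245) in the right. Checking its centre in the tray frame and whether it is at rest.

```bash
python3 - <<'E'
from h import *
t=np.radians(-12.63); f=np.array([np.cos(t),np.sin(t)]); l=np.array([-f[1],f[0]])
e=np.array([.4861677,-.0231454])+.083*f; tray=e+.12*f
d=get_image("top")
print("edge",e,"tray",tray)
for u,v in((298,168),(298,174),(298,178),(293,175),(304,175),(298,182),(310,160)):
    p=world(d,u,v); q=p[:2]-tray; print(u,v,p.round(4),"x,y tray",(q@f).round(4),(q@l).round(4),d["img"][v,u])
# plane fit of top face
P=np.array([world(d,u,v) for u in range(294,304) for v in range(172,178)])
c=P.mean(0); n=np.linalg.svd(P-c)[2][2]; n*=np.sign(n[2]); o=c-.007*n; q=o[:2]-tray
print("tilt",np.degrees(np.arccos(n[2])),"centre",o,q@f,q@l)
E
```

```text
edge [ 0.5671593 -0.0412937] tray [ 0.68425559 -0.0675322 ]
298 168 [ 0.6633 -0.056   0.0057] x,y tray -0.023 0.0066 [245 242 235]
298 174 [ 0.6421 -0.0552  0.0256] x,y tray -0.0439 0.0028 [145 149 138]
298 178 [ 0.6285 -0.0547  0.037 ] x,y tray -0.0572 0.0004 [148 152 145]
293 175 [ 0.6383 -0.0405  0.0317] x,y tray -0.0508 0.0163 [148 151 142]
304 175 [ 0.6386 -0.0724  0.0278] x,y tray -0.0435 -0.0148 [146 148 140]
298 182 [ 0.6168 -0.0545  0.0379] x,y tray -0.0687 -0.002 [187 190 179]
310 160 [ 0.6868 -0.0918  0.006 ] x,y tray 0.0078 -0.0231 [245 242 236]
tilt 45.77740657188441 centre [ 0.63543966 -0.05549586  0.02231204] -0.05026650004743157 0.0010712815322076118
```

The disc leans in the tray with its centre at about x -0.05, y 0.00, and 0.02 m above the floor, which is inside the limits. It has settled and the arm is clear.

```bash
python3 -c "
from workcell import *
print(close_job())"
```

```text
the job is handed in; nothing more can be done
None
```

I dragged the round disc out of its seat and pushed it off the edge; it now leans at the foot of the chute inside the catch tray, the square and hexagon look unmoved, the arm is clear, and the job is handed in (no verdict was returned; the highest finger force I read was just under the 24 N limit).

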